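# Put up the coffee card and hold its clip open over the edge

## Robot

A 6-joint arm with a two-finger parallel gripper is mounted at the origin on the work surface. World frame = base frame: x ahead of the robot, y to its left, z up, the work surface at z = 0. Lengths are in m, angles in rad, forces in N, time in s.
With the tool pointing down it reaches from about 0.275 to 1 m from the base axis. Payload 8.4 kg.
Tool frame: the origin (TCP) lies on the mounting face of the last link; the fingertips stand 173 mm ahead of it and the grasp point (between the pads) lies 155 mm ahead of it; z points along the fingers, x is the direction in which the jaws open and shut, and the axes are right-handed (so a half turn about z gives the same grasp; the last joint's range is limited). The gripper opens to 85 mm and grips with 20 to 120 N. Pads are 22 mm wide; open, the fingers measure 114 mm over their backs; the gripper's body (76 mm by 85 mm) begins 54 mm behind the grasp point. The pads swing forward as they close: fully open they stand 13 mm farther back than shut.
Start: joints at [-1.104, 0.353, 1.633, -0, 1.155, -0.002], TCP at [0.282, -0.558, 0.405] pointing down, gripper open.
Joint ranges: [-2.63, 2.63], [-0.92, 2.1], [0.06, 2.66], [-1.3, 4.44], [0, 2.69], [-3.02, 3.02]. Speed limits (rad/s): [2.22, 2.22, 2.79, 3.14, 3.14, 3.14].

## Interface

Orientations are given as a unit quaternion [w, x, y, z].
In Python, from rig import r gives the robot as it stands. The module is installed in compiled form; this text tells all that it offers.
- The arm moves only by the tool play_rows, never from a script. Its argument "plan" is a list of rows, each a list of 7 numbers: the shift along the world's x, y, z in units of 50 mm (1.0 is 50 mm), then the turn, a rotation vector about the world's x, y, z in units of 6 degrees (1.0 is 6 degrees), then the gripper command: -1 is fully open, 1 is shut, values between are in proportion. In form: [[dx, dy, dz, rx, ry, rz, jaw], ...]. A call has 1 to 12 rows; each row is the pose to reach, as a shift and turn from the pose measured when the call began; what a row does not reach only later rows make up. A row lasts 1/10 s, in which the tool goes at most 50 mm and 8.59 degrees, less where a joint would pass 70% of its speed; a pose out of reach is approached as far as the arm can. A call with a gripper value outside its range is refused whole. The fingers move at their own pace and stop on an object; "squeeze" is the grip in N (left out, the last holds). Time passes only in rows, so rows that repeat a pose let the fingers close. It gives the time, the measured TCP pose, the force and the opening at its end, in the units of the state.
- r.sense(): the state, without advancing time (a new reading comes with each control period).
- r.snapshot(name): name is "scene" or "top" or "wrist"; returns (picture, depth): 420x560x3 uint8, red, green, blue; 420x560 float32, m along the optical axis (not along the pixel's ray), 0 where there is no reading.
- r.calibration(name): a dict with "K" (3x3 intrinsics, pixels), "k1" (the pictures are not rectified: a ray, as slopes to the right and down, at radius r is drawn at 1 + k1 r^2 times it, then the intrinsics apply), "position" and "rotation" of the camera in the world. Camera axes: x right, y up, looking along -z (the intrinsics and any distortion apply to the point x, -y, -z); pixel columns grow to the right and rows downward; lengths in m; the calibration is good to about 2 mm. A picture is of the moment at which its call begins: read the wrist's pose just before it. calibration takes no time and is no camera call; for the wrist camera it gives the pose at the moment of the call.
- r.hand_in(): hands the job in, once; it reports no verdict.
The state is a dict: "time": time; "qpos": joint angles; "joint_velocities": joint speeds; "effort": joint torques, N m; "position": TCP position; "orientation": TCP orientation; "contact_force": force on the tool from outside, world axes, zero at the start; "torque": the same for the moment, N m; "gripper_width": finger opening in m.
Only numpy, scipy, OpenCV 4.12 (cv2) and the standard library are available. Lean on these libraries where they do the work, as an engineer would, in place of code of your own. Each camera call takes 0.05 s, during which the arm holds its last target.

## Task

Take the green picture card out of the wooden block and stand it upright, fully home, in the socket of the dark metal stand, and let go of it. Then squeeze the red spring clip wide open, take it off its rest and bring it down over the middle of the card's top edge, so that the edge is well inside the gaping jaws with neither jaw touching the card, ready for me to slip in today's notice. Finish while still holding the clip squeezed open like that; leave the orange card, the black clip and everything else on the counter where they are.

Things in the scene. Friction and masses are not known exactly. Their poses are not given: they have to be found in the camera images.
- card_mid (a point): Centre of the green card's board, the part to grasp: 8 mm thick (x), 70 mm wide (y), 60 mm tall (z), green with a white picture of a cup, rigid, on a round steel post 12 mm in diameter and 75 mm long below it; loose, about 90 g, 135 mm tall in all. It starts upright in one of the two holes of the wooden block, an orange twin in the other, either way round.
- card_top (a point): Middle of the green card's top edge, 30 mm above the board's centre; axes as the card's (x through its thickness, y along the edge, z up along the post).
- card_foot (a point): Centre of the green card's post foot (slightly tapered end), 135 mm below the top edge.
- stand_mouth (a point): Centre of the socket's mouth, 45 mm above the table: dark metal block, fixed, 50 x 50 x 45 mm on a foot plate 90 x 120 x 6 mm, one round upright hole 14.5 mm wide, 40 mm deep, mouth chamfered 3 mm. Fully home, the card's top edge is 140 mm above the table. Any heading of the card will do; it can turn and may lean by up to 4 degrees.
- caddy: Wooden storage block, fixed, 50 x 190 x 45 mm (x, y, z); origin at the centre of its underside. Two holes like the stand's at y = +55 and -55 mm; one holds the green card, the other the orange one.
- clip_pivot (a point): Centre of the red clip's pivot pin (radius 5 mm, 34 mm long along y). A clothes-peg type clip that stands jaws down, tails up: z points up midway between the tails, x is the direction in which tails and jaws move. It starts with its jaws on an upright plate 4 mm thick of the clip rest, pivot 48 mm above the table; once squeezed, it lifts straight up.
- clip_a (a joint): Turn of the red clip's first arm (rad): 0 parked on its plate, -0.05 shut, about 0.30 fully open (stop); the second arm mirrors it. Squeezing the tails together along x opens the jaws: about 3 N to begin, about 8 N at the stop. Fully open the jaws gape 27 mm at their tips and 18 mm at a height 25 mm below the pivot.
- clip: The red clip as a whole, loose, about 45 g; origin and axes as clip_pivot. Tails 26 mm wide (y); at rest 48 mm over their outer top edges, 36 mm above the pivot; fully squeezed their outer faces are upright, parallel, 24 mm apart, from 4 to 42 mm above the pivot. Jaws 30 mm wide (y), tips 40 mm below the pivot (38 mm when open).
- card: The green card as a whole; origin at the post's foot, axes as point card_top.
- rest: Clip rest, fixed: black slab 70 x 170 x 8 mm (x, y, z), origin at the centre of its underside, with two upright aluminium plates 4 mm thick (x), 36 mm wide (y), reaching 34 mm above the table, at y = +50 and -50 mm. The red clip is on one, the black on the other.
- other_card: Orange twin of the card, loose, to be left in the wooden block; origin at its foot.
- other_clip: Black twin of the clip, loose, to be left on the rest; origin at its pivot.
- cup_stack: Stack of orange paper cups, loose, 85 mm across, 138 mm tall; origin under its centre. Leave alone.
- lid_stack: Stack of white lids, loose, 88 mm across, 48 mm tall; origin under its centre. Leave alone.
- sugar_jar: Glass jar, loose, 64 mm across, 110 mm tall; origin under its centre. Leave alone.
- stirrer_pot: Wooden pot, loose, 72 mm across, 90 mm tall, with stirrers up to 155 mm; origin under its centre. Leave alone.
- mug: White mug, loose, 80 mm across, 90 mm tall; origin under its centre. Leave alone.
- spoon: Teaspoon with a wooden handle, 150 mm long, lying loose on the counter, origin under its middle. Leave alone.

How it is judged:
On the way:
1. the green card stands upright, fully home in the stand's socket, let go (horizontal distance between card_foot and stand_mouth below 0.006 m and z of card_foot in the frame of stand_mouth below -0.034 m and angle between card_top's own z axis and vertical below 0.1 rad and contact force between the fingers and card below 0.1 N), for 0.2 s.
At the end, for the whole second after the job is handed in: Card in socket: foot 34 mm deep, within 6 mm, tilt under 0.1 rad, no finger on it. Clip held: over 0.2 rad, over 2 N; top edge 4 to 33 mm below its pivot, within 9 mm of mid-gape, 20 mm sideways, untouched (0.3 N). Others within 20 mm, black clip 15 mm (all of step 1 and value of joint clip_a above 0.2 rad and contact force between the fingers and clip above 2 N and z of card_top in the frame of clip_pivot between -0.033 and -0.004 m and x of card_top in the frame of clip_pivot between -0.009 and 0.009 m and y of card_top in the frame of clip_pivot between -0.02 and 0.02 m and height (world z) of clip_pivot above 0.135 m and contact force between clip and card below 0.3 N and distance of each of other_card, cup_stack, lid_stack, sugar_jar, stirrer_pot, mug, spoon from where it was at the start of the episode below 0.02 m and distance of other_clip from where it was at the start of the episode below 0.015 m); the arm keeps its last pose, push and grip.
It fails at once if another thing on the counter is shoved aside or knocked over (distance of any of other_card, cup_stack, lid_stack, sugar_jar, stirrer_pot, mug, spoon from where it was at the start of the episode above 0.03 m or distance of other_clip from where it was at the start of the episode above 0.025 m).
It also fails if it takes over 58 s, if anything falls off the work surface, if the arm or the gripper's body presses on something with over 40 N, if the wrist force passes 120 N, or if a joint passes its speed limit or range.

## Working session

There is one attempt and no reset: what is moved stays moved. The work goes in short steps, Python scripts to look and compute and a tool call to move; the robot and the scene stay as the last step left them, time stands still between calls to the robot, and variables do not carry over. Pictures are saved under pics/ and viewed, and the job is handed in when it is done.

Besides the shell and the picture viewer there is one more tool, called after "Emit:" in YAML: its name, and indented under it one key for each argument. play_rows: Moves the arm, as the interface text tells. Its arguments: {"type":"object","properties":{"plan":{"type":"array"},"squeeze":{"type":"number"}},"required":["plan"]}

```bash
mkdir -p pics; cat > h.py <<'E'
import numpy as np, cv2
from rig import r
def grab(n,tag):
    c=r.calibration(n); p,d=r.snapshot(n)
    cv2.imwrite(f'pics/{tag}.png',p[:,:,::-1]); np.savez(f'pics/{tag}.npz',p=p,d=d,K=c['K'],k1=c['k1'],pos=c['position'],rot=c['rotation'])
    return p,d,c
def load(tag):
    z=np.load(f'pics/{tag}.npz'); return z
def ray(z,u,v):
    K=z['K'];k=float(z['k1']);x=(u-K[0,2])/K[0,0];y=(v-K[1,2])/K[1,1]
    X,Y=x,y
    for _ in range(20):
        f=1+k*(X*X+Y*Y);X=x/f;Y=y/f
    R=z['rot']
    if R.shape!=(3,3):
        from scipy.spatial.transform import Rotation as Ro
        R=Ro.from_quat(R[[1,2,3,0]]).as_matrix()
    return z['pos'],R,np.stack([X,-Y,-np.ones_like(X)],-1)
def pt(z,u,v):  # depth point
    u=np.asarray(u);v=np.asarray(v)
    p,R,q=ray(z,u.astype(float),v.astype(float)); d=z['d'][v.astype(int),u.astype(int)]
    return p+(q*d[...,None])@R.T
def atz(z,u,v,h):
    p,R,q=ray(z,np.float64(u),np.float64(v)); w=R@q
    return p+w*(h-p[2])/w[2]
def proj(z,P):
    p,R,_=ray(z,np.float64(0),np.float64(0)); c=R.T@(np.asarray(P)-p); x=c[0]/-c[2];y=-c[1]/-c[2]
    f=1+float(z['k1'])*(x*x+y*y);K=z['K']; return x*f*K[0,0]+K[0,2],y*f*K[1,1]+K[1,2]
def crop(tag,x0,y0,x1,y1,s):
    im=cv2.imread(f'pics/{tag}.png')[y0:y1,x0:x1]; cv2.imwrite(f'pics/{tag}_c{x0}_{y0}.png',cv2.resize(im,None,fx=s,fy=s,interpolation=cv2.INTER_CUBIC))
E
python3 -c "
from h import *
for n in ['scene','top','wrist']:
    p,d,c=grab(n,n+'0'); print(n,c)
print(r.sense())"
```

```text
scene {'K': array([[437.6477651 ,   0.        , 276.43436382],
       [  0.        , 437.6477651 , 203.75770795],
       [  0.        ,   0.        ,   1.        ]]), 'k1': -0.1350087230856406, 'position': array([1.24432451, 0.4910718 , 1.11354371]), 'rotation': array([0.41278741, 0.15583751, 0.29666272, 0.84694301])}
top {'K': array([[512.9695841 ,   0.        , 271.04558683],
       [  0.        , 512.9695841 , 206.4161037 ],
       [  0.        ,   0.        ,   1.        ]]), 'k1': -0.028708191584478803, 'position': array([0.38816771, 0.01831458, 1.79182875]), 'rotation': array([ 0.71383434,  0.03182324, -0.03379925, -0.69877423])}
wrist {'K': array([[289.97122285,   0.        , 280.09998332],
       [  0.        , 289.97122285, 209.50392833],
       [  0.        ,   0.        ,   1.        ]]), 'k1': -0.02430445840130654, 'position': array([ 0.35272353, -0.52096944,  0.37312155]), 'rotation': array([ 0.84169146, -0.13396333,  0.08275215, -0.51648949])}
{'time': 0.15, 'qpos': array([-1.10441460e+00,  3.53520068e-01,  1.63396485e+00, -2.26897879e-06,
        1.15520079e+00, -2.38320897e-03]), 'joint_velocities': array([-0.00090274, -0.00208838, -0.00211767,  0.00031126,  0.00067294,
        0.00076795]), 'effort': array([ 5.53275895e-04, -6.05638576e+01, -3.42339420e+01,  7.39772872e-05,
        6.16286634e-03, -2.57481366e-05]), 'position': array([ 0.28229457, -0.55741589,  0.404114  ]), 'orientation': array([-2.86363836e-04,  8.51993303e-01, -5.23552397e-01, -4.65502573e-04]), 'contact_force': array([ 0.6289742 ,  0.31800173, -0.48608444]), 'torque': array([ 0.04569099, -0.00774335,  0.04428966]), 'gripper_width': 0.0851501039157869}
```

View pics/scene0.png

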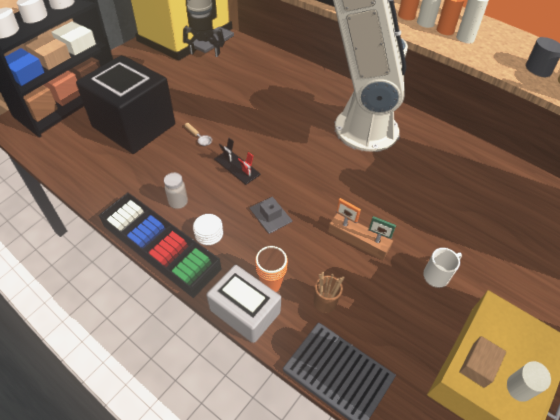

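View pics/top0.png

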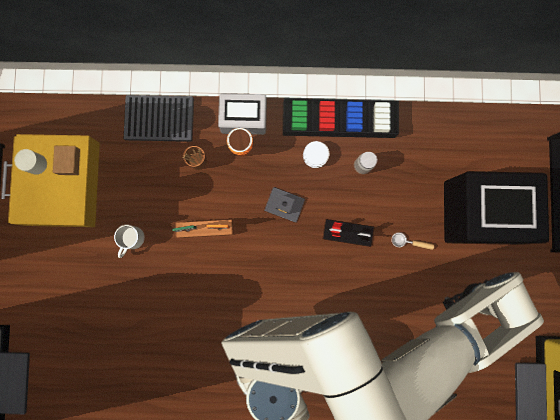

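View pics/wrist0.png

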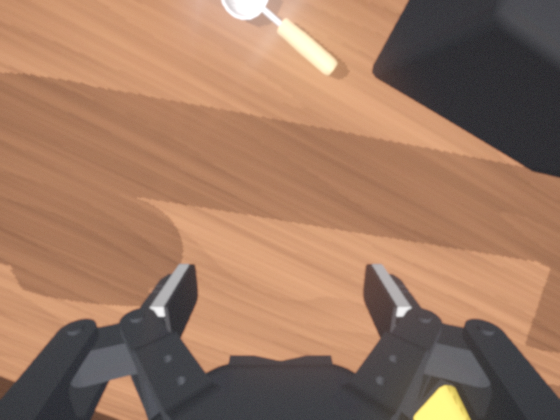

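Top view: caddy around (204,228) with the green card on the left; stand around (285,204); rest around (349,232) with the red clip on the left, near (337,229). I'll enlarge these.

```bash
python3 -c "
from h import *
crop('top0',160,180,390,260,3.4)
crop('scene0',320,190,410,265,8)
crop('scene0',210,130,300,235,6)
z=load('top0')
for n,u,v in [('green',185,228),('or',217,226),('stand',285,204),('red',337,228),('cadl',176,230)]:
  print(n,pt(z,u,v).round(3), atz(z,u,v,.045).round(3))
"
```

```text
green [0.466 0.291 0.142] [0.471 0.307 0.045]
or [0.475 0.189 0.133] [0.48  0.198 0.045]
stand [ 0.564 -0.033  0.009] [ 0.56  -0.032  0.045]
red [ 0.481 -0.21   0.057] [ 0.482 -0.211  0.045]
cadl [0.459 0.319 0.142] [0.463 0.337 0.045]
```

```bash
ls pics
```

```text
scene0.npz
scene0.png
scene0_c210_130.png
scene0_c320_190.png
top0.npz
top0.png
top0_c160_180.png
wrist0.npz
wrist0.png
```

View pics/top0_c160_180.png

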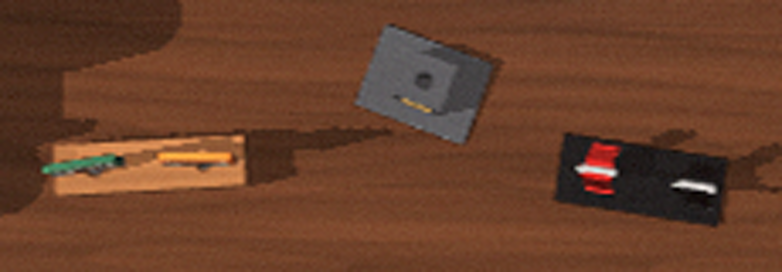

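View pics/scene0_c320_190.png

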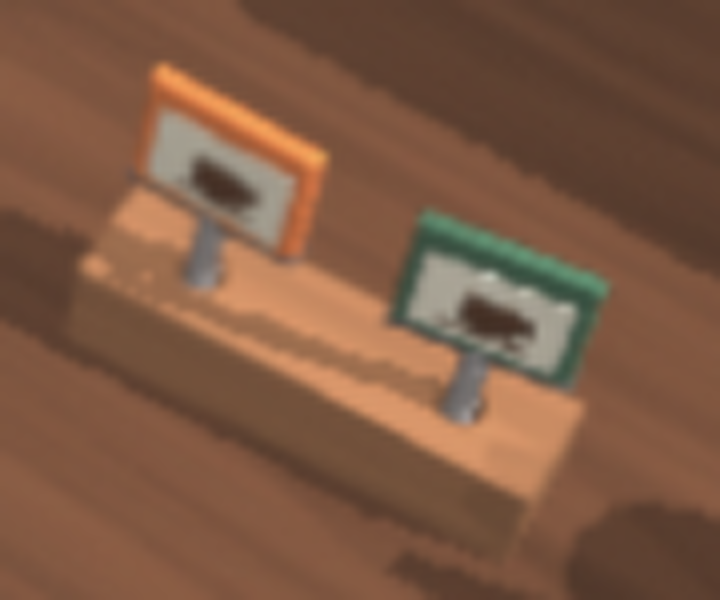

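View pics/scene0_c210_130.png

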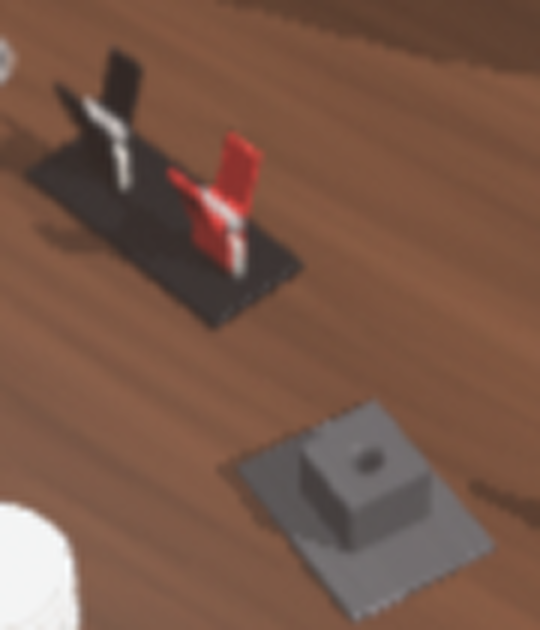

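```bash
cat > m.py <<'E'
from h import *
def cloud(tag):
    z=load(tag); H,W=z['d'].shape
    v,u=np.mgrid[:H,:W]; P=pt(z,u.ravel(),v.ravel()).reshape(H,W,3)
    hsv=cv2.cvtColor(z['p'],cv2.COLOR_RGB2HSV)
    return P,hsv,z['d']>0
def rect(Q):
    c,s,a=cv2.minAreaRect((Q[:,:2]*1000).astype(np.float32)); return np.round(c,1),np.round(s,1),round(a,1)
E
python3 -c "
from m import *
for t in ['top0','scene0']:
  P,h,ok=cloud(t)
  X,Y,Z=P[...,0],P[...,1],P[...,2]
  g=ok&(h[...,0]>60)&(h[...,0]<95)&(h[...,1]>80)&(abs(X-.47)<.08)&(abs(Y-.29)<.09)&(Z>.115)
  o=ok&(h[...,0]<20)&(h[...,1]>150)&(abs(X-.47)<.08)&(abs(Y-.19)<.06)&(Z>.125)
  c=ok&(abs(X-.47)<.1)&(abs(Y-.24)<.15)&(Z>.035)&(Z<.055)
  s=ok&(abs(X-.56)<.06)&(abs(Y+.03)<.06)&(Z>.036)&(Z<.055)
  rd=ok&((h[...,0]<6)|(h[...,0]>174))&(h[...,1]>150)&(abs(X-.48)<.07)&(abs(Y+.21)<.06)
  rs=ok&(abs(X-.48)<.08)&(abs(Y+.25)<.12)&(Z>.004)&(Z<.014)
  for n,m in dict(green=g,orange=o,caddy=c,stand=s,red=rd,rest=rs).items():
    Q=P[m]; print(t,n,len(Q),Q.mean(0).round(4) if len(Q) else '',Q[:,2].max().round(3) if len(Q) else '', rect(Q) if len(Q)>3 else '')
"
```

```text
top0 green 46 [0.4673 0.2958 0.1391] 0.15 (array([467.6, 296.3]), array([ 6.6, 69. ]), 10.6)
top0 orange 64 [0.4751 0.1865 0.1386] 0.147 (array([474.9, 186.7]), array([ 6.9, 68.7]), 0.8)
top0 caddy 641 [0.4706 0.2403 0.0452] 0.055 (array([471.6, 242.1]), array([ 50.3, 190.5]), 4.4)
top0 stand 193 [ 0.5624 -0.0326  0.0452] 0.055 (array([562.6, -32.7]), array([49.4, 50.4]), 69.6)
top0 red 107 [ 0.478  -0.2059  0.0602] 0.091 (array([ 479.4, -206.6]), array([27.6, 52.6]), 80.9)
top0 rest 973 [ 0.476  -0.2493  0.0078] 0.014 (array([ 479.8, -250.1]), array([239.4, 159.5]), 89.7)
scene0 green 15 [0.4676 0.3058 0.1402] 0.143 (array([469. , 298.8]), array([ 5.2, 60.1]), 9.3)
scene0 orange 105 [0.4762 0.189  0.1377] 0.144 (array([474.8, 187.7]), array([13.4, 70.8]), 4.0)
scene0 caddy 890 [0.4761 0.2451 0.0453] 0.055 (array([471.6, 242.6]), array([ 56.7, 190.9]), 3.3)
scene0 stand 233 [ 0.5647 -0.0314  0.0452] 0.052 (array([563. , -32.5]), array([54.1, 51.7]), 69.3)
scene0 red 112 [ 0.47   -0.2059  0.0623] 0.091 (array([ 464.5, -207.6]), array([71.2, 32. ]), 1.4)
scene0 rest 784 [ 0.4825 -0.2501  0.0079] 0.014 (array([ 481.1, -251. ]), array([156.7, 238.6]), 1.4)
```

Emit:
play_rows:
  plan:
    - [0.2,0.9,0,0,0,0.7,-1]
    - [0.4,1.8,0,0,0,1.4,-1]
    - [0.6,2.7,0,0,0,2.1,-1]
    - [0.8,3.6,0,0,0,2.8,-1]
    - [1.0,4.5,0,0,0,3.5,-1]
    - [1.2,5.4,0,0,0,4.2,-1]
    - [1.4,6.3,0,0,0,4.9,-1]
    - [1.6,7.2,0,0,0,5.6,-1]
    - [1.8,8.1,0,0,0,6.3,-1]
    - [2.0,9.0,0,0,0,7.0,-1]
    - [2.2,9.9,0,0,0,7.7,-1]
    - [2.4,10.8,0,0,0,8.4,-1]

```text
time: 1.35
position: [0.4022, -0.0156, 0.4043]
orientation: [-0.0, 0.994, -0.109, -0.0]
contact_force: [0.9, 0.2, 0.8]
gripper_width: 0.0851
```

```bash
python3 -c "
from h import *
s=r.sense();print(s['position'],s['orientation'],s['qpos'])
p,d,c=grab('wrist','w1');print(c['position'])"
```

```text
[ 0.40217103 -0.01555144  0.40430553] [-5.37644858e-05  9.93988180e-01 -1.09487216e-01 -2.12249626e-04] [-4.24335816e-02 -5.42934711e-03  2.07663854e+00  1.54767804e-04
  1.07079978e+00  1.76906497e-01]
[0.41889214 0.06257856 0.37338475]
```

View pics/w1.png

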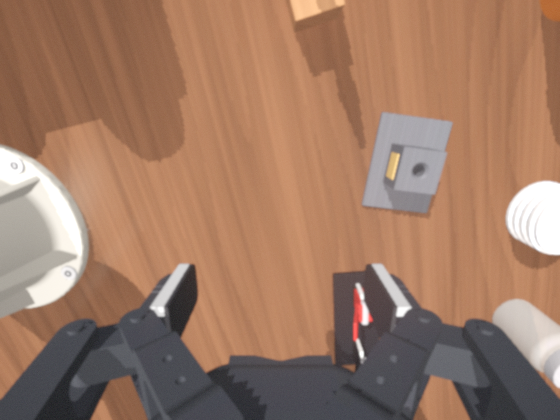

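```bash
python3 -c "
from m import *
z=load('w1'); print(atz(z,420,170.5,.045), pt(z,410,180))
crop('w1',360,100,460,220,6)
P,h,ok=cloud('w1');X,Y,Z=P[...,0],P[...,1],P[...,2]
s=ok&(abs(X-.56)<.06)&(abs(Y+.03)<.06)&(Z>.036)&(Z<.055);print(rect(P[s]))"
```

```text
[ 0.56233031 -0.0310202   0.045     ] [ 0.55035082 -0.03991215  0.04435817]
(array([561.2, -30.7]), array([50.5, 52.1]), 70.3)
```

View pics/w1_c360_100.png

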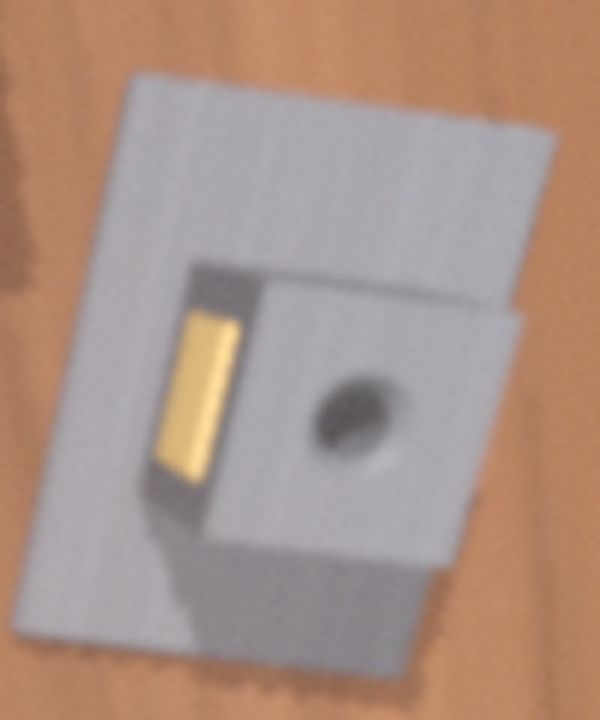

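Emit:
play_rows:
  plan:
    - [0.2,0.9,0,0,0,0.7,-1]
    - [0.4,1.8,0,0,0,1.4,-1]
    - [0.6,2.7,0,0,0,2.1,-1]
    - [0.8,3.6,0,0,0,2.8,-1]
    - [1.0,4.5,0,0,0,3.5,-1]
    - [1.2,5.0,0,0,0,3.8,-1]
    - [1.3,5.0,0,0,0,3.8,-1]

```text
time: 2.1
position: [0.4688, 0.2422, 0.4042]
orientation: [-0.002, 0.996, 0.094, -0.0]
contact_force: [0.6, -0.9, 0.9]
gripper_width: 0.0855
```

```bash
python3 -c "
from h import *
s=r.sense();print(s['position'],s['orientation'],s['qpos'])
p,d,c=grab('wrist','w2');print(c['position'])"
```

```text
[0.46882635 0.24223977 0.40417846] [-2.15166799e-03  9.95537553e-01  9.43416180e-02 -1.04758194e-04] [0.47276316 0.20198115 1.84136631 0.00458146 1.09685483 0.28171033]
[0.45326142 0.32099046 0.37359274]
```

View pics/w2.png

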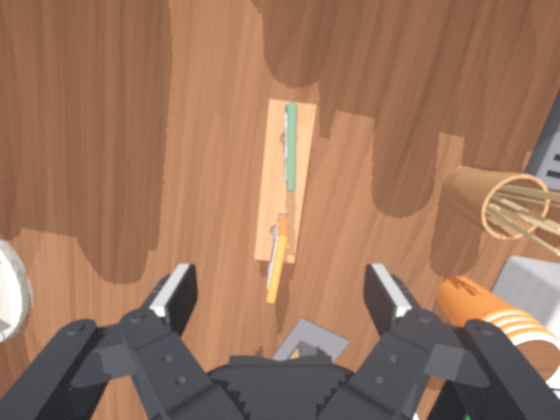

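```bash
python3 -c "
from m import *
P,h,ok=cloud('w2');X,Y,Z=P[...,0],P[...,1],P[...,2]
c=ok&(abs(X-.47)<.06)&(abs(Y-.24)<.12)&(Z>.035)&(Z<.055);print('caddy',rect(P[c]))
g=ok&(abs(X-.467)<.05)&(abs(Y-.296)<.05)&(Z>.132)&(Z<.15);print('green',g.sum(),rect(P[g]),P[g].mean(0),P[g][:,2].max())
o=ok&(abs(X-.467)<.05)&(abs(Y-.187)<.05)&(Z>.132)&(Z<.15);print('or',rect(P[o]))
z=load('w2');
crop('w2',240,80,340,220,5)
for a in [(288,104),(297,104),(288,190),(296.5,190)]: print(atz(z,*a,.14))
"
```

```text
caddy (array([471.1, 243.7]), array([ 50.2, 190.6]), 4.5)
green 882 (array([466.7, 299. ]), array([ 8. , 69.2]), 10.6) [0.46627315 0.30077619 0.13956885] 0.14202805172577973
or (array([475.3, 189.3]), array([ 8.1, 69.7]), 0.9)
[0.45738256 0.33087972 0.14      ]
[0.46409695 0.33217608 0.14      ]
[0.4706158  0.26495341 0.14      ]
[0.47753173 0.26628528 0.14      ]
```

View pics/w2_c240_80.png

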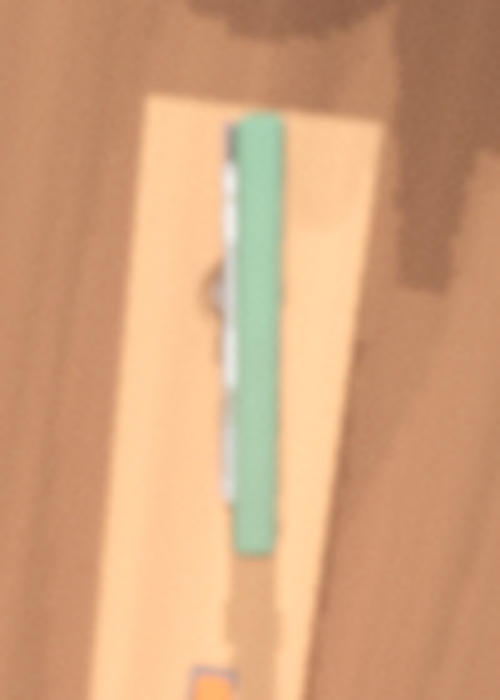

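Emit:
play_rows:
  plan:
    - [-0.02,0.6,0,0,0,0,-1]
    - [-0.04,1.11,0,0,0,0,-1]
    - [-0.04,1.11,-0.8,0,0,0,-1]
    - [-0.04,1.11,-1.6,0,0,0,-1]
    - [-0.04,1.11,-2.3,0,0,0,-1]
    - [-0.04,1.11,-2.66,0,0,0,-1]
    - [-0.04,1.11,-2.68,0,0,0,-1]
    - [-0.04,1.11,-2.68,0,0,0,-1]
  squeeze: 40

```text
time: 2.95
position: [0.4672, 0.2953, 0.2703]
orientation: [-0.001, 0.996, 0.093, -0.001]
contact_force: [0.1, 0.5, 0.3]
gripper_width: 0.0853
```

Emit:
play_rows:
  plan:
    - [0,0,0,0,0,0,0.3]
    - [0,0,0,0,0,0,0.6]
    - [0,0,0,0,0,0,1]
    - [0,0,0,0,0,0,1]
    - [0,0,0,0,0,0,1]
    - [0,0,0,0,0,0,1]
    - [0,0,0,0,0,0,1]

```text
time: 3.65
position: [0.4674, 0.2955, 0.2706]
orientation: [-0.002, 0.996, 0.093, -0.0]
contact_force: [0.2, 0.1, 3.1]
gripper_width: 0.0075
```

```bash
python3 -c "
from h import *
s=r.sense();print(s['position'],s['orientation'],s['gripper_width'],s['contact_force'])
p,d,c=grab('wrist','w3');print(c['position'])"
```

```text
[0.46736896 0.29547732 0.27056905] [-1.52966090e-03  9.95669751e-01  9.29478249e-02 -3.29654835e-04] 0.007525784825259713 [0.2005294  0.0586964  3.12173274]
[0.45201727 0.37423869 0.23993602]
```

View pics/w3.png

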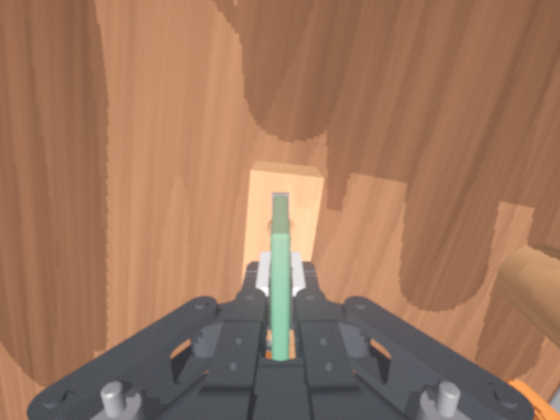

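```bash
python3 -c "
from m import *
z=load('w3')
for v in (232,236): print(atz(z,280,v,.14))
crop('w3',230,150,330,260,6)
"
```

```text
[0.45955719 0.33381103 0.14      ]
[0.45985689 0.33222858 0.14      ]
```

View pics/w3_c230_150.png

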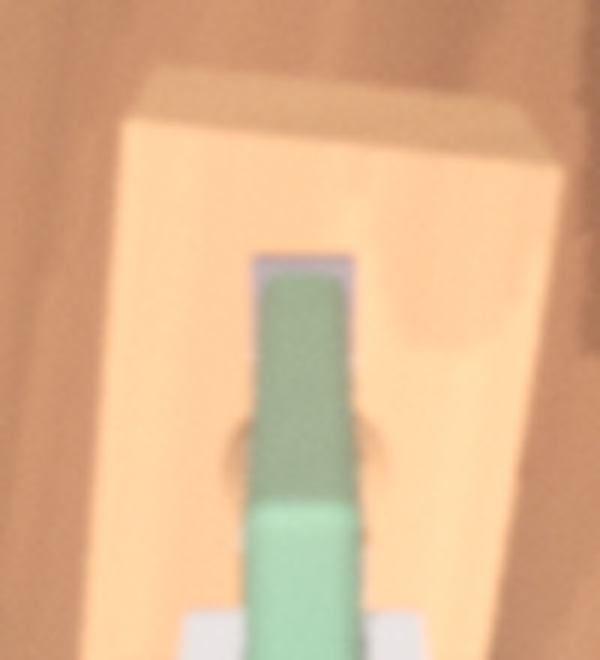

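Emit:
play_rows:
  plan:
    - [0,0,0.4,0,0,0,1]
    - [0,0,0.8,0,0,0,1]
    - [0,0,1.6,0,0,0,1]
    - [0,0,2.4,0,0,0,1]
    - [0,0,3.1,0,0,0,1]
    - [0,0,3.1,0,0,0,1]

```text
time: 4.3
position: [0.4684, 0.2961, 0.4304]
orientation: [-0.003, 0.996, 0.093, 0.003]
contact_force: [1.8, 0.3, -1.1]
gripper_width: 0.0073
```

```bash
python3 -c "
from h import *
s=r.sense();print(s['position'],s['orientation'],s['gripper_width'],s['contact_force'])
grab('scene','s4')
crop('s4',300,100,430,240,5)"
```

```text
[0.46837277 0.29613793 0.430409  ] [-0.00333492  0.9956601   0.092951    0.00315637] 0.0072740863448290715 [ 1.81764145  0.28263079 -1.05668475]
```

View pics/s4_c300_100.png

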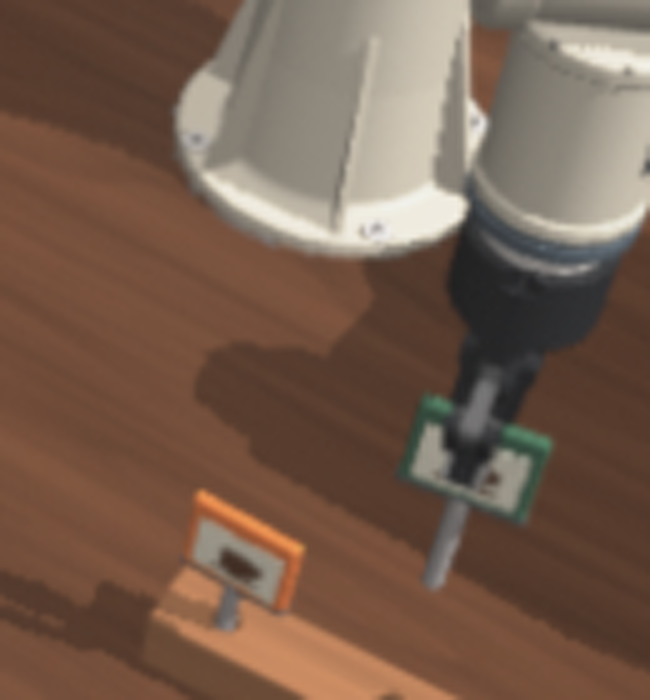

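Emit:
play_rows:
  plan:
    - [0.21,-0.73,0,0,0,-0.36,1]
    - [0.42,-1.46,0,0,0,-0.72,1]
    - [0.63,-2.2,0,0,0,-1.1,1]
    - [0.84,-2.95,0,0,0,-1.45,1]
    - [1.05,-3.7,0,0,0,-1.8,1]
    - [1.26,-4.4,0,0,0,-2.2,1]
    - [1.47,-5.15,0,0,0,-2.55,1]
    - [1.68,-5.9,0,0,0,-2.9,1]
    - [1.8,-6.35,0,0,0,-3.2,1]
    - [1.87,-6.61,0,0,0,-3.27,1]
    - [1.87,-6.61,0,0,0,-3.27,1]
    - [1.87,-6.61,0,0,0,-3.27,1]

```text
time: 5.55
position: [0.5609, -0.0341, 0.427]
orientation: [-0.002, 0.997, -0.078, 0.001]
contact_force: [-0.4, 0.7, -1.8]
gripper_width: 0.0076
```

```bash
python3 -c "
from h import *
s=r.sense();print(s['position'],s['orientation'],s['gripper_width'],s['contact_force'])
grab('scene','s5');grab('wrist','w5');grab('top','t5')
crop('s5',210,110,340,250,5)"
```

```text
[ 0.56091752 -0.03412551  0.42696013] [-0.00246528  0.99696365 -0.07781986  0.0012113 ] 0.007622186706013984 [-0.42219238  0.67421893 -1.7753379 ]
```

View pics/s5_c210_110.png

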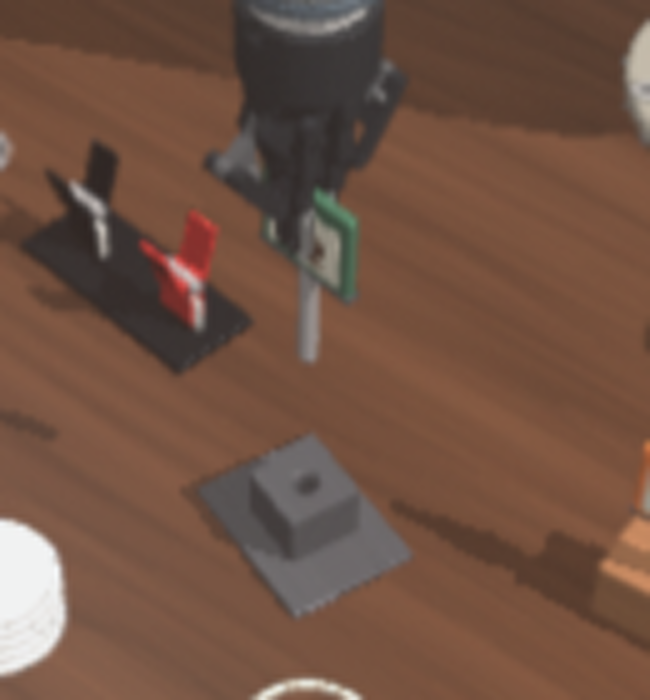

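View pics/w5.png

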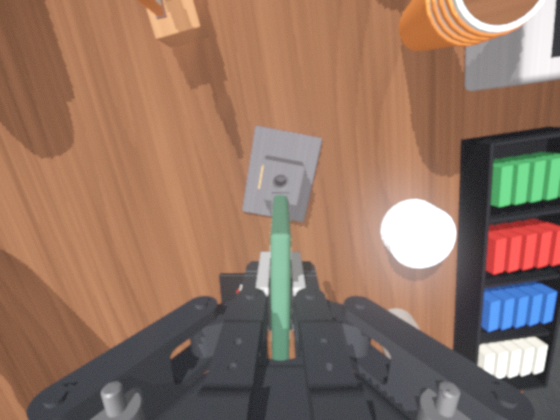

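```bash
python3 -c "
from h import *
z=load('s5')
print('foot',atz(z,271.6,181.6,.1614)); print('hole',atz(z,210+308/5,110+484/5,.045))
print(proj(z,[.5623,-.0315,.045]))
z=load('w5');print('hole',atz(z,280,181,.045)); crop('w5',240,120,330,220,7)"
```

```text
foot [ 0.56205981 -0.03013328  0.1614    ]
hole [ 0.56221204 -0.0284579   0.045     ]
(np.float64(270.81795630871267), np.float64(206.34538599059388))
hole [ 0.56168505 -0.02984234  0.045     ]
```

View pics/w5_c240_120.png

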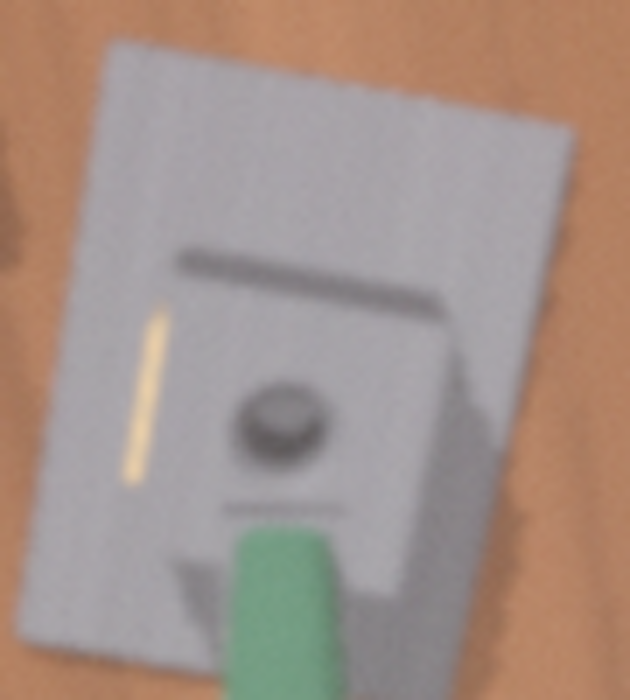

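Emit:
play_rows:
  plan:
    - [0.01,0.02,-0.7,0,0,0,1]
    - [0.01,0.02,-1.4,0,0,0,1]
    - [0.01,0.02,-2.0,0,0,0,1]
    - [0.01,0.02,-2.15,0,0,0,1]
    - [0.01,0.02,-2.2,0,0,0,1]
    - [0.01,0.02,-2.3,0,0,0,1]
    - [0.01,0.02,-2.4,0,0,0,1]
    - [0.01,0.02,-2.5,0,0,0,1]

```text
time: 6.5
position: [0.5618, -0.0328, 0.3035]
orientation: [-0.002, 0.997, -0.077, 0.003]
contact_force: [-1.9, -2.8, 1.2]
gripper_width: 0.0075
```

```bash
python3 -c "
from h import *
s=r.sense();print(s['position'],s['orientation'],s['gripper_width'],s['contact_force'],s['torque'])
grab('scene','s6')
crop('s6',230,130,310,240,6)"
```

```text
[ 0.56182016 -0.03277543  0.30347718] [-0.00205544  0.99702389 -0.07702105  0.00262559] 0.007542902360913602 [-1.88034889 -2.83603722  1.19697502] [-0.58102289  0.29214718  0.0157729 ]
```

View pics/s6_c230_130.png

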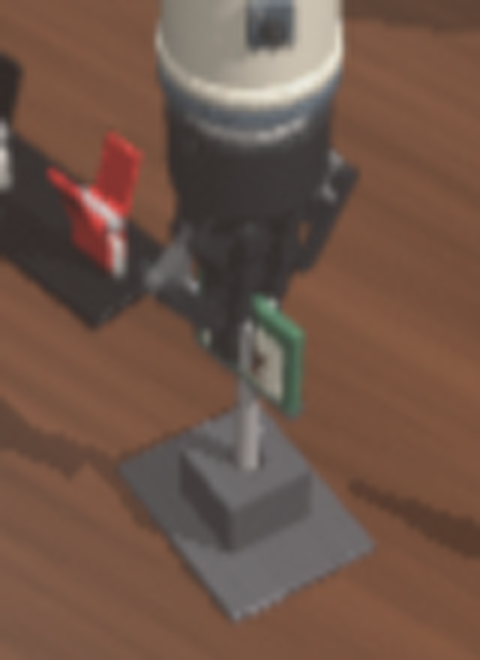

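Emit:
play_rows:
  plan:
    - [-0.01,-0.02,-0.1,0,0,0,1]
    - [-0.01,-0.02,-0.25,0,0,0,1]
    - [-0.01,-0.02,-0.4,0,0,0,1]
    - [-0.01,-0.02,-0.55,0,0,0,1]
    - [-0.01,-0.02,-0.66,0,0,0,1]
    - [-0.01,-0.02,-0.67,0,0,0,1]

```text
time: 7.15
position: [0.5617, -0.0338, 0.271]
orientation: [-0.002, 0.997, -0.077, 0.003]
contact_force: [-7.0, -0.7, 32.4]
gripper_width: 0.0073
```

```bash
python3 -c "
from h import *
s=r.sense();print(s['position'],s['orientation'],s['gripper_width'],s['contact_force'],s['torque'])"
```

```text
[ 0.5617049  -0.03383483  0.27104389] [-0.0020932   0.99702073 -0.07706048  0.00264007] 0.007271858824164491 [-6.97682544 -0.69298291 32.38968112] [0.13134235 1.94180202 0.04268712]
```

Emit:
play_rows:
  plan:
    - [0,0,0.02,0,0,0,0.7]
    - [0,0,0.02,0,0,0,0.3]
    - [0,0,0.02,0,0,0,-0.5]
    - [0,0,0.02,0,0,0,-1]
    - [0,0,0.02,0,0,0,-1]
    - [0,0,0.02,0,0,0,-1]
    - [0,0,0.8,0,0,0,-1]
    - [0,0,1.7,0,0,0,-1]
    - [0,-0.8,2.4,0,0,0,-1]
    - [-0.3,-1.6,2.7,0,0,0,-1]
    - [-0.6,-2.4,2.7,0,0,0,-1]
    - [-0.8,-2.4,2.7,0,0,0,-1]

```text
time: 8.35
position: [0.5209, -0.1573, 0.4069]
orientation: [-0.001, 0.997, -0.079, 0.004]
contact_force: [-0.1, 1.0, 0.4]
gripper_width: 0.0854
```

```bash
python3 -c "
from h import *
s=r.sense();print(s['position'],s['orientation'],s['gripper_width'],s['contact_force'],s['torque'])
grab('wrist','w7');grab('scene','s7');grab('top','t7');crop('s7',200,130,300,230,6)"
```

```text
[ 0.52094176 -0.15728702  0.40687175] [-0.00121467  0.99690588 -0.07851674  0.0035082 ] 0.08540672309449253 [-0.12321837  0.9528166   0.36468849] [ 0.06444541  0.04066097 -0.03295324]
```

View pics/w7.png

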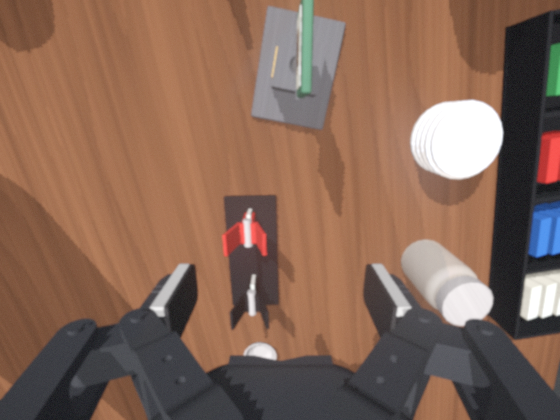

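View pics/s7_c200_130.png

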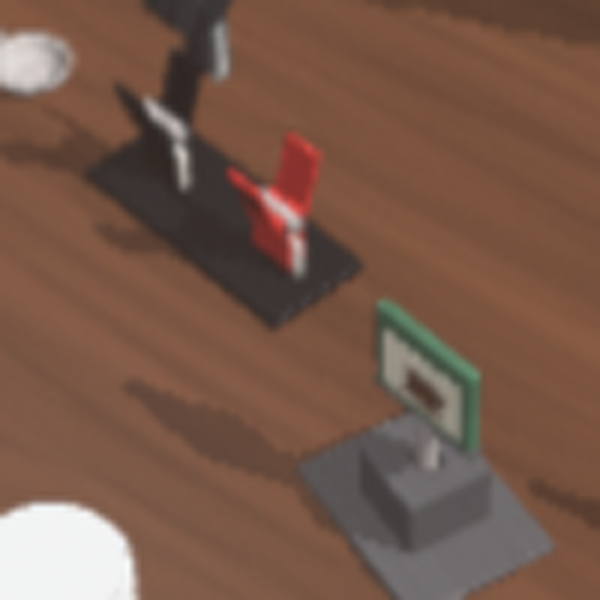

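```bash
python3 -c "
from m import *
for t in ['w7','s7','t7']:
  P,h,ok=cloud(t);X,Y,Z=P[...,0],P[...,1],P[...,2]
  g=ok&(abs(X-.562)<.05)&(abs(Y+.03)<.06)&(Z>.13)&(Z<.16)
  if g.sum()>5: print(t,'card',g.sum(),rect(P[g]),np.percentile(Z[g],[10,50,90]))
  for lo,hi in ((.07,.1),(.045,.1)):
    rd=ok&((h[...,0]<6)|(h[...,0]>174))&(h[...,1]>130)&(abs(X-.48)<.06)&(abs(Y+.206)<.04)&(Z>lo)&(Z<hi)
    if rd.sum()>5: print(t,'red',lo,rd.sum(),rect(P[rd]),Z[rd].max())
  rs=ok&(abs(X-.477)<.06)&(abs(Y+.25)<.11)&(Z>.0055)&(Z<.012)&(h[...,2]<70); print(t,'rest',rect(P[rs]))
crop('w7',210,180,300,320,5)
"
```

```text
w7 card 1098 (array([561.2, -33.3]), array([64.1,  8.3]), 81.0) [0.13872766 0.14052877 0.14160991]
w7 red 0.07 375 (array([ 475.2, -205.6]), array([26.3, 47.2]), 82.1) 0.08669340765130251
w7 red 0.045 789 (array([ 475.3, -205.5]), array([28. , 47.1]), 81.7) 0.08669340765130251
w7 rest (array([ 450.8, -325.4]), array([50.6, 39. ]), 16.5)
s7 card 92 (array([563.6, -31.5]), array([70.1, 11.9]), 83.0) [0.13253482 0.14026912 0.14353456]
s7 red 0.07 47 (array([ 474.9, -206.4]), array([31.1, 48.2]), 77.4) 0.08908188191782962
s7 red 0.045 99 (array([ 474.3, -207.7]), array([31.1, 49.1]), 81.4) 0.08908188191782962
s7 rest (array([ 472.7, -257. ]), array([170.1,  67.9]), 83.8)
t7 card 62 (array([562.7, -31.4]), array([69.1,  8.9]), 80.1) [0.13602131 0.1412984  0.14693023]
t7 red 0.07 36 (array([ 476., -207.]), array([25.9, 46.6]), 81.3) 0.09523311324456807
t7 red 0.045 89 (array([ 476., -207.]), array([25.9, 46.6]), 81.3) 0.09523311324456807
t7 rest (array([ 468.8, -256. ]), array([171.9,  69.7]), 82.8)
```

View pics/w7_c210_180.png

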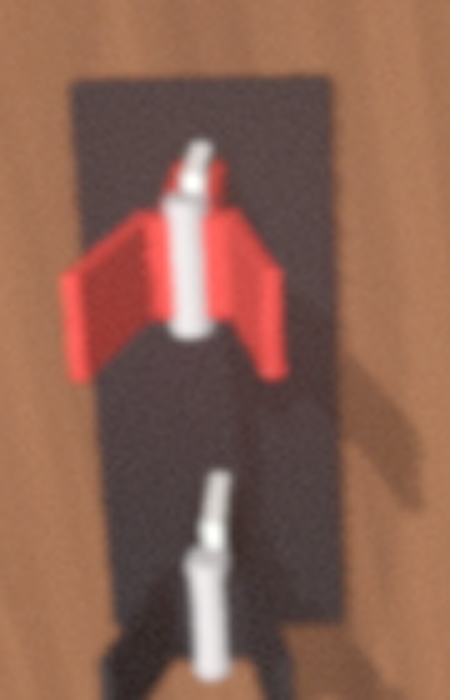

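Emit:
play_rows:
  plan:
    - [-0.45,-0.5,-0.3,0,0.07,0.17,-1]
    - [-0.91,-0.97,-0.8,-0.02,0.07,0.17,-1]
    - [-0.91,-0.97,-1.6,-0.02,0.07,0.17,-1]
    - [-0.91,-0.97,-2.0,-0.02,0.07,0.17,-1]
    - [-0.91,-0.97,-2.0,-0.02,0.07,0.17,-1]
    - [-0.91,-0.97,-2.0,-0.02,0.07,0.17,-1]

```text
time: 9.1
position: [0.4766, -0.2014, 0.306]
orientation: [-0.001, 0.998, -0.068, -0.001]
contact_force: [1.0, -0.0, 0.4]
gripper_width: 0.0852
```

```bash
python3 -c "
from m import *
s=r.sense();print(s['position'],s['orientation'],s['gripper_width'],s['contact_force'],s['torque'])
grab('wrist','w8');grab('scene','s8');crop('s8',200,110,300,210,6)
P,h,ok=cloud('w8');X,Y,Z=P[...,0],P[...,1],P[...,2]
rd=ok&((h[...,0]<6)|(h[...,0]>174))&(h[...,1]>130)&(abs(X-.48)<.06)&(abs(Y+.206)<.04)&(Z>.05)&(Z<.1)
if rd.sum()>5: print('red',rd.sum(),rect(P[rd]),Z[rd].max())
"
```

```text
[ 0.47658452 -0.20144925  0.30597132] [-0.00124543  0.99767461 -0.06813133 -0.00139081] 0.08522426798435688 [ 0.99217186 -0.04504199  0.37414246] [ 0.01328015 -0.00962773  0.03723996]
red 1744 (array([ 475.1, -205.7]), array([26.5, 47.2]), 82.3) 0.08649527141274849
```

View pics/w8.png

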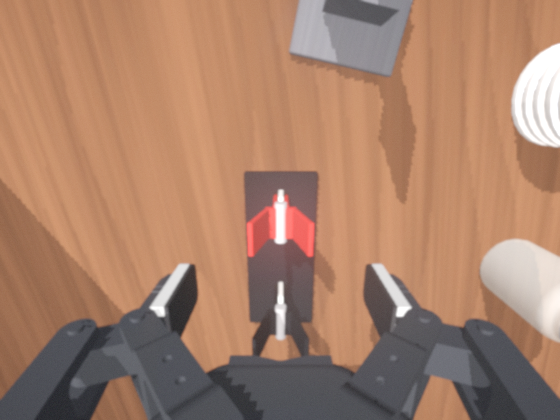

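Emit:
play_rows:
  plan:
    - [-0.02,-0.09,-0.5,0,0,0,-1]
    - [-0.02,-0.09,-1.0,0,0,0,-1]
    - [-0.02,-0.09,-1.4,0,0,0,-1]
    - [-0.02,-0.09,-1.56,0,0,0,-1]
    - [-0.02,-0.09,-1.56,0,0,0,-1]
    - [-0.02,-0.09,-1.56,0,0,0,-1]
  squeeze: 30

```text
time: 9.8
position: [0.4765, -0.2065, 0.2302]
orientation: [-0.001, 0.998, -0.068, 0.001]
contact_force: [-0.0, -0.1, 0.5]
gripper_width: 0.0854
```

```bash
python3 -c "
from m import *
s=r.sense();print(s['position'],s['orientation'],s['gripper_width'],s['contact_force'],s['torque'])
grab('wrist','w9')
P,h,ok=cloud('w9');X,Y,Z=P[...,0],P[...,1],P[...,2]
rd=ok&((h[...,0]<6)|(h[...,0]>174))&(h[...,1]>130)&(abs(X-.48)<.06)&(abs(Y+.206)<.04)&(Z>.05)&(Z<.1)
if rd.sum()>5: print('red',rd.sum(),rect(P[rd]),Z[rd].max())
"
```

```text
[ 0.47649199 -0.20645145  0.23017112] [-5.37222462e-04  9.97676128e-01 -6.81305282e-02  5.35463068e-04] 0.08544489817901371 [-0.04944839 -0.08510768  0.50964007] [ 0.00882111 -0.00855143  0.00528099]
red 3916 (array([ 474.7, -205.6]), array([26.9, 47. ]), 81.9) 0.08687724003503416
```

View pics/w9.png

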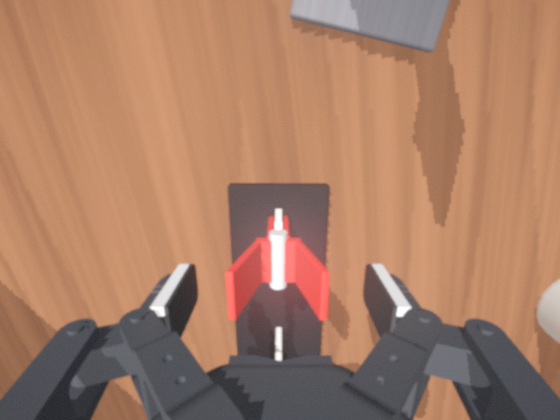

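Emit:
play_rows:
  plan:
    - [-0.025,0.01,-0.03,0,0,0,-0.5]
    - [-0.025,0.01,-0.03,0,0,0,0]
    - [-0.025,0.01,-0.03,0,0,0,0.2]
    - [-0.025,0.01,-0.03,0,0,0,0.4]
    - [-0.025,0.01,-0.03,0,0,0,0.6]
    - [-0.025,0.01,-0.03,0,0,0,1]
    - [-0.025,0.01,-0.03,0,0,0,1]
    - [-0.025,0.01,-0.03,0,0,0,1]
    - [-0.025,0.01,-0.03,0,0,0,1]
  squeeze: 30

```text
time: 10.75
position: [0.4747, -0.206, 0.23]
orientation: [-0.0, 0.998, -0.068, -0.0]
contact_force: [-7.3, 0.2, 19.6]
gripper_width: 0.0223
```

```bash
python3 -c "
from m import *
s=r.sense();print(s['position'],s['orientation'],s['gripper_width'],s['contact_force'],s['torque'])
grab('wrist','w10');grab('scene','s10');crop('s10',200,110,300,210,6)
"
```

```text
[ 0.47468393 -0.20603111  0.23000075] [-4.91613648e-04  9.97681544e-01 -6.80536049e-02 -5.16551225e-05] 0.022258476988893067 [-7.28092957  0.23000422 19.59915897] [0.18459239 1.59508096 0.01367589]
```

View pics/w10.png

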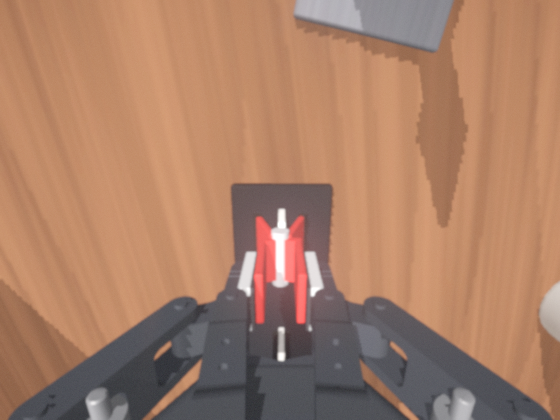

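View pics/s10_c200_110.png

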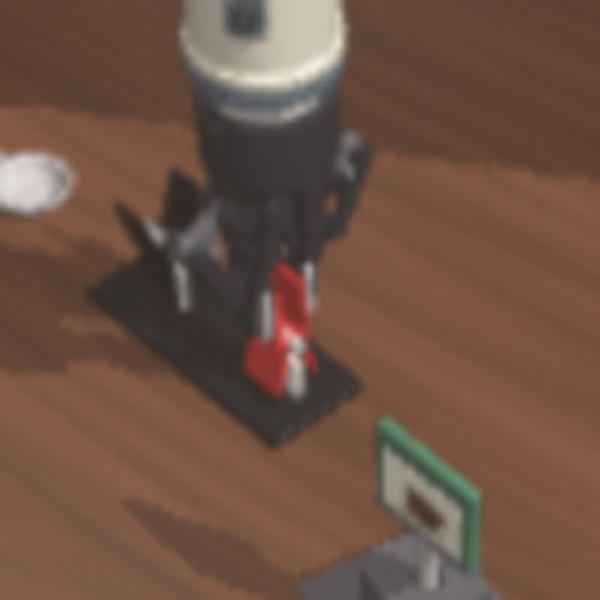

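Emit:
play_rows:
  plan:
    - [0,0,0.1,0,0,0,1]
    - [0,0,0.3,0,0,0,1]
    - [0,0,0.6,0,0,0,1]
    - [0,0,1.1,0,0,0,1]
    - [0,0,1.8,0,0,0,1]
    - [0,0,2.6,0,0,0,1]
    - [0,0,3.4,0,0,0,1]
    - [0,0,3.4,0,0,0,1]
    - [0,0,3.4,0,0,0,1]

```text
time: 11.75
position: [0.4748, -0.206, 0.4012]
orientation: [-0.0, 0.998, -0.068, 0.001]
contact_force: [0.1, -0.5, -0.1]
gripper_width: 0.023
```

```bash
python3 -c "
from m import *
s=r.sense();print(s['position'],s['orientation'],s['gripper_width'],s['contact_force'],s['torque'])
grab('wrist','w11');grab('scene','s11');crop('s11',200,70,300,170,6);crop('w11',220,190,340,340,5)
"
```

```text
[ 0.47475979 -0.20601667  0.40122151] [-5.67036143e-05  9.97681935e-01 -6.80389247e-02  1.20731205e-03] 0.022979108974477205 [ 0.14837741 -0.5286647  -0.14210744] [0.01496169 0.01580899 0.03585501]
```

View pics/w11_c220_190.png

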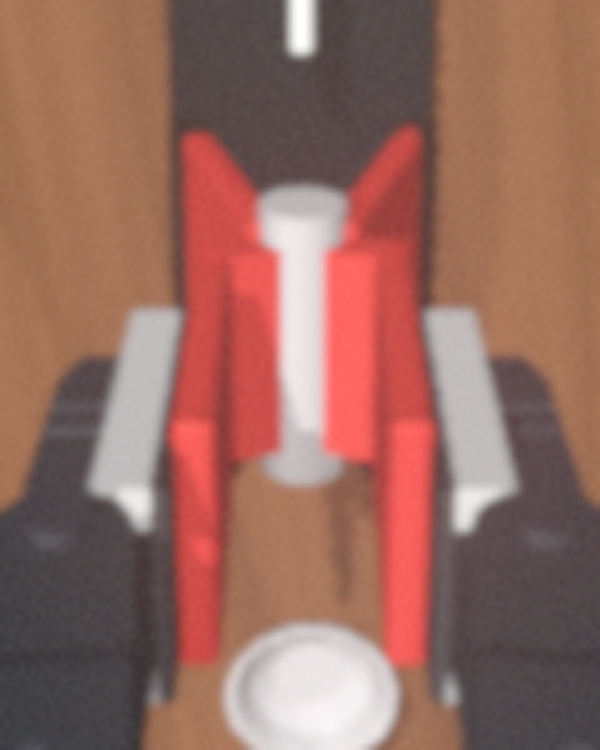

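View pics/s11_c200_70.png

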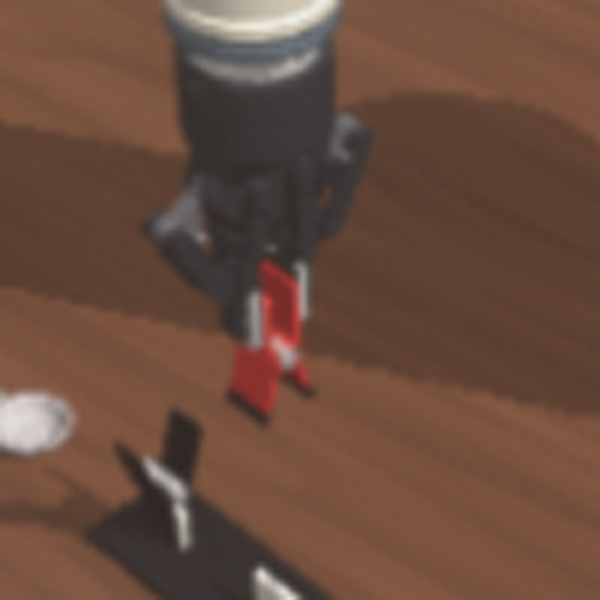

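```bash
python3 -c "
from m import *
P,h,ok=cloud('w11');X,Y,Z=P[...,0],P[...,1],P[...,2]
def px(cx,cy): return int(220+cx/5),int(190+cy/5)
for n,c in dict(pin1=(300,260),pin2=(300,350),pin3=(300,400),tailL=(195,550),tailR=(405,550),tailR2=(408,640),tailL2=(198,640),pinend=(300,205)).items():
  u,v=px(*c); print(n,P[v-1:v+2,u-1:u+2].reshape(-1,3).mean(0).round(4))
"
```

```text
pin1 [ 0.4762 -0.194   0.2214]
pin2 [ 0.4746 -0.2052  0.2213]
pin3 [ 0.4737 -0.2118  0.2211]
tailL [ 0.465  -0.2047  0.2581]
tailR [ 0.4839 -0.207   0.2586]
tailR2 [ 0.4828 -0.2168  0.2585]
tailL2 [ 0.4635 -0.2142  0.2585]
pinend [ 0.4768 -0.1889  0.2177]
```

Emit:
play_rows:
  plan:
    - [0.4,0.6,0,0,0,-0.05,1]
    - [0.8,1.2,0,0,0,-0.1,1]
    - [1.2,1.8,0,0,0,-0.2,1]
    - [1.5,2.2,0,0,0,-0.2,1]
    - [1.56,2.32,0,0,0,-0.2,1]
    - [1.56,2.32,0,0,0,-0.2,1]
    - [1.56,2.32,0,0,0,-0.2,1]

```text
time: 12.55
position: [0.5515, -0.0903, 0.3982]
orientation: [-0.001, 0.997, -0.078, -0.002]
contact_force: [-0.4, -0.9, -0.1]
gripper_width: 0.0226
```

```bash
python3 -c "
from m import *
s=r.sense();print(s['position'],s['orientation'],s['gripper_width'],s['contact_force'],s['torque'])
grab('wrist','w12')
P,h,ok=cloud('w12');X,Y,Z=P[...,0],P[...,1],P[...,2]
g=ok&(abs(X-.562)<.05)&(abs(Y+.03)<.06)&(Z>.132)&(Z<.15)&(h[...,0]>60)&(h[...,0]<95)
print('card',g.sum(),rect(P[g]),np.percentile(Z[g],[2,10,50,90,98]),P[g].mean(0))
w=(h[...,1]<50)&ok&(Z>.21)&(Z<.23)&(abs(X-.553)<.03)&(abs(Y+.09)<.03)
print('pin',rect(P[w]),P[w].mean(0))
"
```

```text
[ 0.55151598 -0.09032244  0.39817973] [-6.45400632e-04  9.96915556e-01 -7.84583111e-02 -1.80296241e-03] 0.02263724444745546 [-0.40672512 -0.92135087 -0.11651174] [-0.02609997  0.01842939 -0.00822777]
card 964 (array([561.6, -29.7]), array([68.2,  7.9]), 81.5) [0.13859975 0.13936426 0.1405587  0.14153676 0.1420966 ] [ 0.56203755 -0.02776912  0.14050642]
pin (array([546.7, -86.7]), array([35.1, 31.5]), 54.3) [ 0.55092245 -0.08615874  0.21780972]
```

View pics/w12.png

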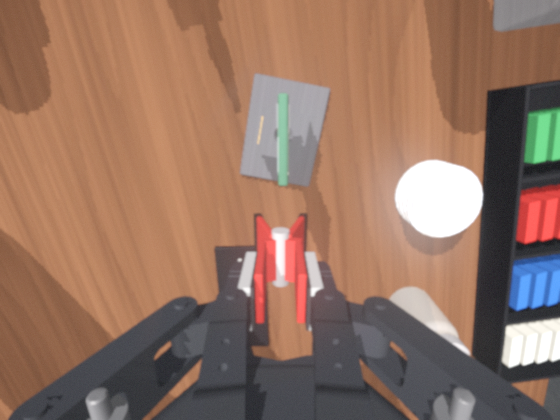

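Emit:
play_rows:
  plan:
    - [0.07,0.4,0.05,0,-0.03,0.03,1]
    - [0.14,0.8,0.05,0,-0.03,0.05,1]
    - [0.18,1.05,0.05,0,-0.03,0.05,1]
    - [0.2,1.2,0.05,0,-0.03,0.05,1]
    - [0.2,1.2,0.05,0,-0.03,0.05,1]
    - [0.2,1.2,0.05,0,-0.03,0.05,1]

```text
time: 13.2
position: [0.5613, -0.031, 0.401]
orientation: [-0.001, 0.997, -0.076, 0.0]
contact_force: [0.3, 0.6, -0.8]
gripper_width: 0.0227
```

```bash
python3 -c "
from m import *
s=r.sense();print(s['position'],s['orientation'],s['gripper_width'],s['contact_force'],s['torque'])
grab('wrist','w13');grab('scene','s13');crop('s13',230,120,320,220,7);crop('w13',220,170,340,320,5)
"
```

```text
[ 0.56134088 -0.0310051   0.40095747] [-5.92086461e-04  9.97097535e-01 -7.61324900e-02  5.80416728e-06] 0.022652715363861053 [ 0.34217352  0.5500168  -0.7606338 ] [0.03901968 0.03447446 0.02749965]
```

View pics/w13_c220_170.png

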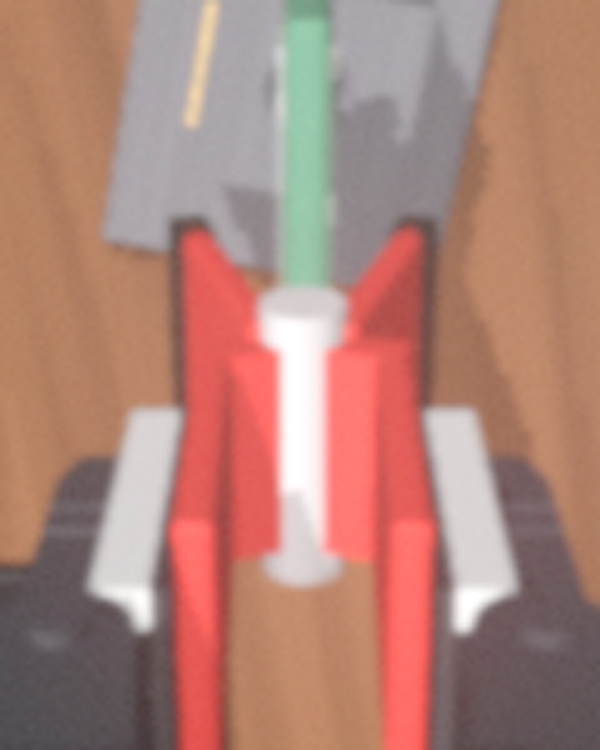

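View pics/s13_c230_120.png

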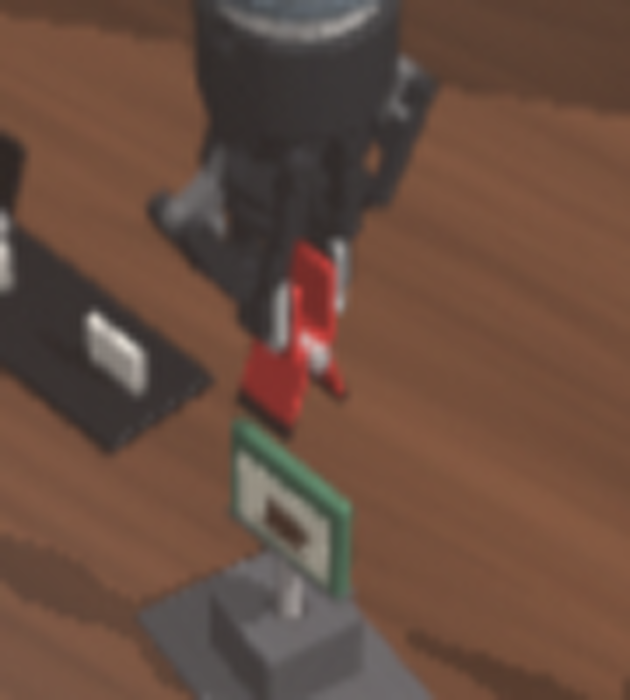

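Emit:
play_rows:
  plan:
    - [0.012,0.01,-0.2,0,0,0,1]
    - [0.012,0.01,-0.4,0,0,0,1]
    - [0.012,0.01,-0.6,0,0,0,1]
    - [0.012,0.01,-0.8,0,0,0,1]
    - [0.012,0.01,-0.95,0,0,0,1]
    - [0.012,0.01,-1.04,0,0,0,1]
    - [0.012,0.01,-1.04,0,0,0,1]
    - [0.012,0.01,-1.04,0,0,0,1]

```text
time: 14.1
position: [0.5621, -0.0306, 0.3491]
orientation: [-0.001, 0.997, -0.076, 0.0]
contact_force: [0.0, -0.2, -0.5]
gripper_width: 0.0228
```

```bash
python3 -c "
from m import *
s=r.sense();print(s['position'],s['orientation'],s['gripper_width'],s['contact_force'],s['torque'])
grab('wrist','w14');grab('scene','s14');grab('top','t14');crop('s14',230,120,320,220,7);crop('w14',220,170,340,320,5)
P,h,ok=cloud('w14')
for c in [(300,330),(300,430),(307,250)]:
  u,v=int(220+c[0]/5),int(170+c[1]/5); print(P[v-1:v+2,u-1:u+2].reshape(-1,3).mean(0).round(4))
"
```

```text
[ 0.56211845 -0.03062703  0.34909107] [-6.42634875e-04  9.97082185e-01 -7.63327432e-02  1.21686440e-04] 0.022804160956379133 [ 0.04696833 -0.15809699 -0.5118196 ] [-0.03977581  0.04765712 -0.02537714]
[ 0.5639 -0.015   0.1689]
[ 0.562  -0.0272  0.169 ]
[ 0.5644 -0.0159  0.1406]
```

View pics/w14_c220_170.png

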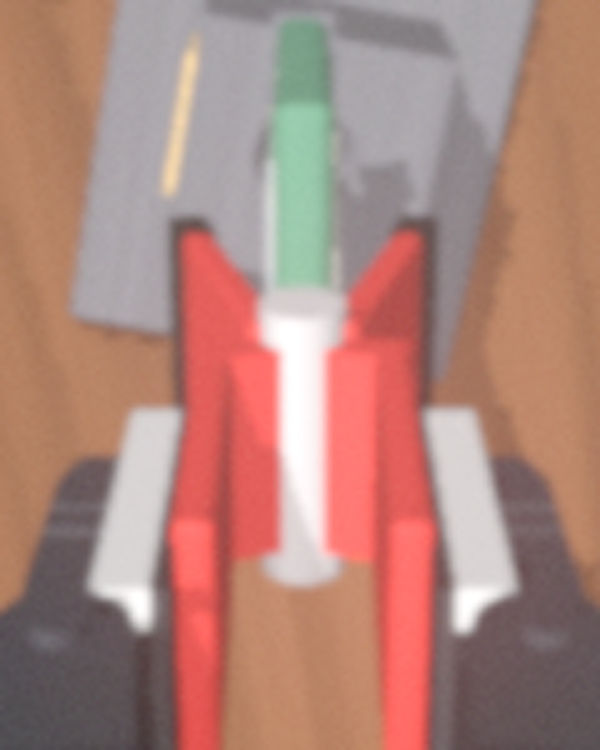

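View pics/s14_c230_120.png

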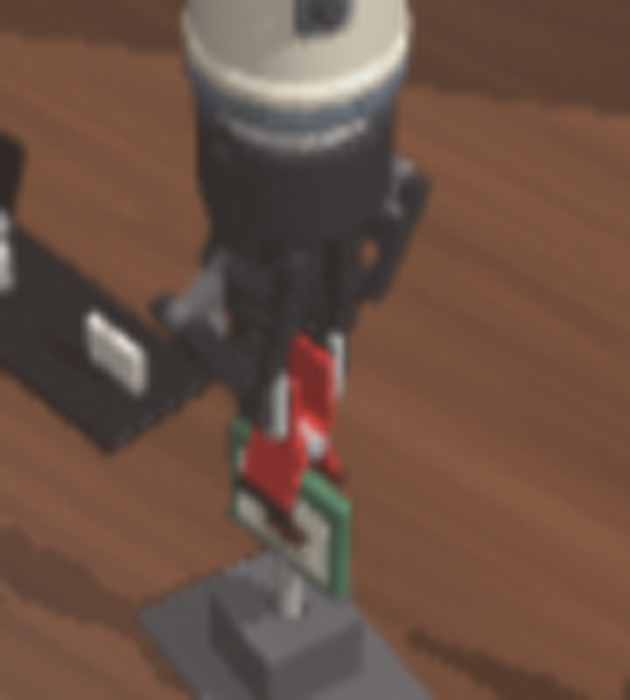

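View pics/t14.png

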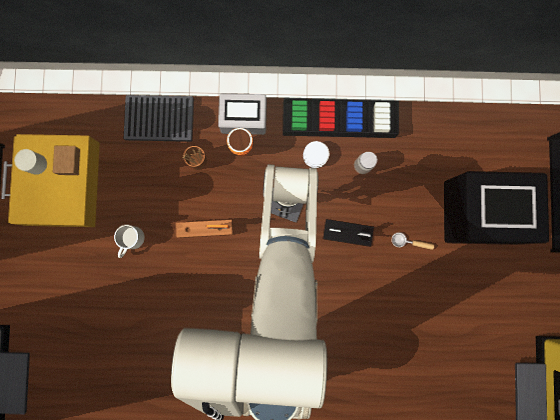

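```bash
python3 -c "
from h import *
z=load('w14'); print(atz(z,280.4,190.5,.14), 'pin far end', atz(z,280.4,170+300/5,.164))
s=r.sense();print(s['gripper_width'],s['contact_force'],s['joint_velocities'].round(4))
r.hand_in()"
```

```text
[0.56695913 0.00359016 0.14      ] pin far end [ 0.56434748 -0.0133959   0.164     ]
0.022714238851176728 [-0.0246567   0.26029791 -0.82133156] [-0.0003 -0.0008  0.001   0.0004  0.0001  0.0001]
the job is handed in; nothing more can be done
```

The green card is standing fully home in the stand, let go. The red clip is squeezed open over the middle of its top edge, held by the gripper. I handed the job in at about 14 s; the hand-in gives no verdict.

**Card:**
- The top edge measured 140 mm above the table, which is the fully home height.
- The foot is within about 2 mm of the socket's centre.
- Setting it down gave about 32 N upward on the wrist as it bottomed, under the 40 N and 120 N limits.

**Clip:**
- The fingers are 22.7 mm apart; the 24 mm you gave for the tails fully squeezed suggests the clip is at its stop. I squeezed with 30 N but did not measure the clip's angle directly.
- The pivot is about 164 mm above the table, so the card's edge sits about 24 mm below it, between the jaws.
- The edge is centred in the gape to under 1 mm, and about 1 to 2 mm off sideways.
- The wrist force was under 1 N, and the picture shows clearance on both jaws.

**Everything else:** the orange card, black clip, mug, spoon, cups, lids, jar and stirrer pot look unmoved in the last top view. I judged that by eye, without measuring each one.

**Disagreements:** the cameras differed by 1 to 3 mm along y, which is within the tolerances, so I used averages. Squeezing pushed the red clip about 3 mm lower in the fingers. I measured this after the lift and allowed for it.

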